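# Load the clean sample cup into the analyser, open side up

## Robot

A 6-joint arm with a two-finger parallel gripper is mounted at the origin on the work surface. World frame = base frame: x ahead of the robot, y to its left, z up, the work surface at z = 0. Lengths are in m, angles in rad, forces in N, time in s.
With the tool pointing down it reaches from about 0.4 to 0.825 m from the base axis. Payload 7 kg.
Tool frame: the origin (TCP) lies midway between the tips of the shut fingers; the grasp point (between the pads) lies 19 mm behind it; z points along the fingers, y is the line along which they close (so a half turn about z gives the same grasp; the last joint's range is limited). The gripper opens to 88 mm and grips with 3 to 60 N. Pads are 19 mm wide; open, the fingers measure 130 mm over their backs; the gripper's body (78 mm by 193 mm) begins 47 mm behind the grasp point.
Start: joints at [-0.83, 0.359, 0.012, 0, -1.224, -0.288], TCP at [0.295, -0.607, 0.227] pointing down, gripper open.
Joint ranges: [-3.07, 3.07], [-1.43, 2.12], [-1.02, 1.25], [-3.03, 1.67], [-3.05, -0], [-3.03, 3.03]. Speed limits (rad/s): [2.39, 2.39, 3.01, 3.14, 3.14, 3.14].

## Interface

Orientations are given as a unit quaternion [w, x, y, z].
In Python, from rig import * gives the robot as it stands.
- The arm moves only by the tool move_arm, never from a script. Its arguments are lists of equal length, an entry for each row: "dp": the shift along the world's x, y, z each as a share of 0.06 m, from -1 to 1, a list of three; "dr": the turn, a rotation vector about the world's x, y, z each as a share of pi/4 rad, from -1 to 1, a list of three. A call has 1 to 5 rows; each row shifts and turns the commanded pose from where the row before left it; what a row does not reach is not made up. A row lasts 1/8 s, in which the tool goes at most 62.5 mm and 10.7 degrees, less where a joint would pass 70% of its speed; a pose out of reach is approached as far as the arm can. A call with a number of a shift or a turn outside -1 to 1 is refused whole. A call with a gripper value outside its range is refused whole. "claw" is the opening, from -1 (shut) to 1 (fully open), set as the call begins (left out, the last holds). The fingers move at their own pace and stop on an object; "squeeze" is the grip in N (left out, the last holds). Time passes only in rows, so rows that do not move let the fingers close. It gives the time, the measured TCP pose, the force, the opening and the grip force at its end, in the units of the state.
- state(): the state, without advancing time (a new reading comes with each control period).
- grab_frame(name): name is "scene" or "top" or "wrist"; returns the picture (480x640x3 uint8, red, green, blue); there is no depth.
- camera_params(name): a dict with "intrinsics" (3x3 intrinsics, pixels), "world_from_camera" (4x4, takes a point from camera to world coordinates); the wrist camera has in their place "T_tool_cam" (4x4, takes a point from camera to tool coordinates, whose origin is the TCP and whose axes are the flange's). Camera axes: x right, y down, z forward; pixel columns grow to the right and rows downward; lengths in m; the calibration is good to about 2 mm. A picture is of the moment at which its call begins: read the wrist's pose just before it. camera_params takes no time and is no camera call.
- sign_off(): hands the job in; it is judged then, once.
The state is a dict: "time_s": time; "q": joint angles; "joint_velocities": joint speeds; "tau": joint torques, N m; "tool_pos": TCP position; "tool_rot": TCP orientation; "wrist_force": force on the tool from outside, world axes, zero at the start; "moment": the same for the moment, N m; "gripper_width": finger opening in m; "grip_force": force on a finger pad.
Only numpy, scipy, OpenCV 4.12 (cv2) and the standard library are available. Lean on these libraries where they do the work, as an engineer would, in place of code of your own. Each camera call takes 0.05 s, during which the arm holds its last target. There are 200 camera calls.

## Task

Take the deep metal sample cup off the leaning drying board and set it into the round well of the analyser with its glass window down and its open side up, seated flat on the bottom of the well; set it down rather than dropping it in. Then close the analyser's hood fully over it. Leave the shallow jar lid on the drying board and the bottle, dish and beaker where they are.

Things in the scene. Friction and masses are not known exactly. Their poses are not given: they have to be found in the camera images.
- cup: Sample cup: plain aluminium, round, 56 mm diameter, 40 mm high, wall 3 mm, 90 g. Origin: centre of the outer face of its closed (glass window) end; +z points out of its open end. At the start its closed end lies against the drying board's left or right place, so +z points the way the board faces, 25 degrees above level.
- jar_lid: Shallow aluminium jar lid, 56 mm diameter, only 15 mm high, standing on the board's other place in the same way. Origin: centre of its closed end, +z out of its open side. Leave it.
- rack: Fixed white drying board, 260 mm wide, 180 mm high, on a grey tray 200 x 270 x 10 mm. Origin: under the tray's centre; faces -x at yaw 0, leans back 25 degrees. Two places at y = +-65 mm, 115 mm up: a strip 30 mm wide holds the part 12 mm off the board and two 8 mm pegs, 37 mm apart and 47 mm long, stand under it. Free room for fingers left and right of the part.
- analyser: Cream bench analyser, fixed, 225 x 220 mm, flat top 100 mm above the bench. Origin: on the bench straight below the centre of its well. Its x axis points from front (display) to back; the front is 140 mm before the origin, the back 85 mm behind it.
- well (a point): Centre of the floor of the analyser's round well: 62 mm, rim bevelled 3 mm, diameter, 8 mm deep, floor 92 mm above the bench. z up, x as the analyser's. The seated cup stands 32 mm above the analyser's top.
- hood (a joint): Hinge angle of the analyser's hood: 0 closed (down over the well), grows as it opens, 1.57 standing upright behind the well, at most 1.75. Stiff hinge (about 0.2 Nm), the hood stays where it is left and must be pushed all the way down.
- hood_hinge (a point): Middle of the hood's hinge line (along the analyser's y), 75 mm behind the well at the height of the analyser's top. Hood: grey box without floor, closed it reaches 130 mm forward from the hinge, 120 mm wide, 46 mm high, walls 4 mm; black tab 20 x 40 x 8 mm on its front wall, 20 mm above the analyser's top. When open its roof faces backwards.
- hood_edge (a point): Middle of the edge between the hood's roof and front wall: 130 mm before and 46 mm above the hinge line when closed; 130 mm above and 46 mm behind it when the hood is upright. Axes turn with the hood: x from front wall to hinge, z out of the roof.
- amber_bottle: Amber bottle, 60 mm diameter, 130 mm high, origin under its centre. Leave it.
- petri_dish: Closed glass petri dish, 90 mm diameter, 18 mm high, origin under its centre. Leave it.
- beaker: Glass beaker, 64 mm diameter, 75 mm high, origin under its centre. Leave it.
There are look-alikes about, which are no part of the job. There is more than one size of the cup; the one meant has the size given above.

How it is judged:
By the outcome, as a careful person would: the job done as asked, in the order asked, and still so for the second after the job is handed in, with the robot touching nothing.
It also fails if it takes over 64 s, if anything falls off the work surface, if the arm or the gripper's body presses on something with over 40 N, if the wrist force passes 120 N, or if a joint passes its speed limit or range.

## Working session

There is one attempt and no reset: what is moved stays moved. The work goes in short steps, Python scripts to look and compute and a tool call to move; the robot and the scene stay as the last step left them, time stands still between calls to the robot, and variables do not carry over. Pictures are saved under pics/ and viewed, at most 10 in all, crops included, and the job is handed in when it is done.

Besides the shell and the picture viewer there is one more tool, called after "Emit:" as name(argument=value, ...) on one line, values as JSON. move_arm: Moves the arm, as the interface text tells. Its arguments: {"type":"object","properties":{"dp":{"type":"array","items":{"type":"array","items":{"type":"number","minimum":-1,"maximum":1}}},"dr":{"type":"array","items":{"type":"array","items":{"type":"number","minimum":-1,"maximum":1}}},"claw":{"type":"number"},"squeeze":{"type":"number"}},"required":["dp","dr"]}

```bash
mkdir -p pics; ls
python3 - <<'E'
from rig import *
import cv2,numpy as np
for n in ("scene","top"):
    im=grab_frame(n); cv2.imwrite(f"pics/{n}0.png",im[...,::-1]); 
    p=camera_params(n); print(n,np.round(p["intrinsics"],1).tolist(),np.round(p["world_from_camera"],4).tolist())
print(camera_params("wrist"))
print(state())
E
```

```text
pics
scene [[471.8, 0.0, 321.6], [0.0, 471.8, 242.1], [0.0, 0.0, 1.0]] [[-0.8647, 0.3404, -0.3692, 1.0765], [0.502, 0.5642, -0.6555, 0.7325], [-0.0148, -0.7522, -0.6588, 0.9476], [0.0, 0.0, 0.0, 1.0]]
top [[508.2, 0.0, 315.0], [0.0, 508.2, 246.3], [0.0, 0.0, 1.0]] [[-0.0109, -0.9814, 0.1914, 0.4169], [-0.9999, 0.0099, -0.0064, -0.0755], [0.0044, -0.1915, -0.9815, 1.1247], [0.0, 0.0, 0.0, 1.0]]
{'intrinsics': array([[357.32803095,   0.        , 321.14007637],
       [  0.        , 357.32803095, 239.60354171],
       [  0.        ,   0.        ,   1.        ]]), 'T_tool_cam': array([[ 1.03142150e-03, -9.56426998e-01, -2.91969748e-01,
         7.76628758e-02],
       [ 9.99998760e-01,  6.39130712e-04,  1.43897904e-03,
        -2.93405805e-04],
       [-1.18967157e-03, -2.91970870e-01,  9.56426472e-01,
        -1.59030021e-01],
       [ 0.00000000e+00,  0.00000000e+00,  0.00000000e+00,
         1.00000000e+00]])}
{'time_s': 0.1, 'q': array([-8.29921910e-01,  3.59358708e-01,  1.12018197e-02, -3.02608480e-04,
       -1.22412334e+00, -2.88125874e-01]), 'joint_velocities': array([ 0.00021446, -0.00299982,  0.00264067, -0.00040933, -0.000443  ,
        0.00027105]), 'tau': array([ 1.91098252e-04, -5.84162021e+01,  2.93753278e+01,  7.01547414e+00,
        1.01930840e-02, -6.24458335e-05]), 'tool_pos': array([ 0.2950821 , -0.60661867,  0.2257117 ]), 'tool_rot': array([-2.41267657e-04, -2.24395518e-01,  9.74497861e-01,  7.15906812e-04]), 'wrist_force': array([-0.5511463 , -0.02415254,  0.46347166]), 'moment': array([ 0.07669644,  0.02333614, -0.02297889]), 'grip_force': 0.0, 'gripper_width': 0.08750205090435594}
```

View pics/scene0.png

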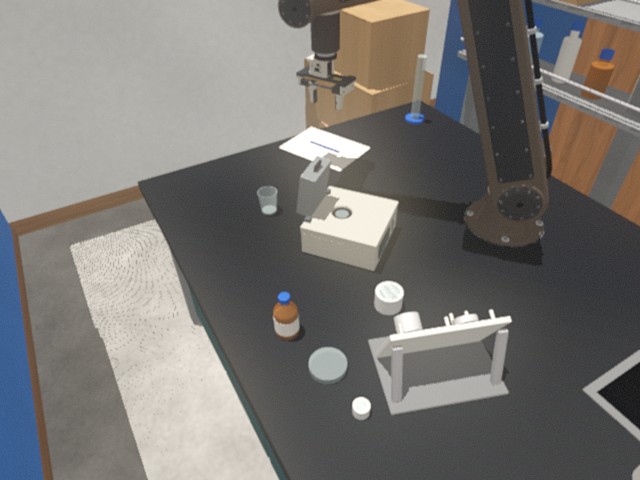

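View pics/top0.png

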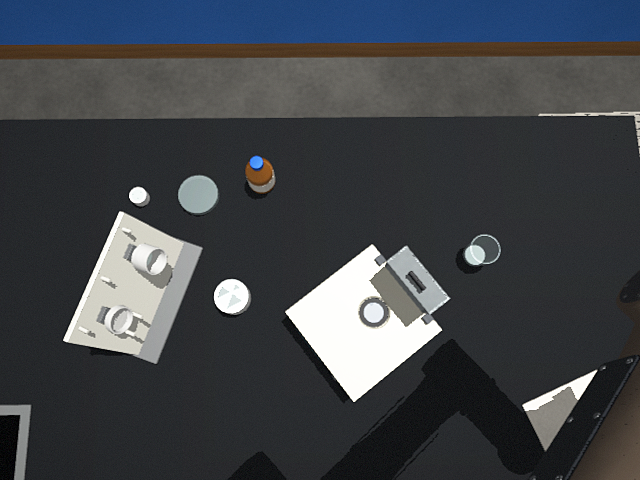

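The scene picture shows the rack at about (440,360) with two parts on it and the analyser at (350,225) with its hood open. The top picture shows the following:
- Rack at (130,290), facing right.
- Analyser at (365,320), with the well at (374,312) and the hood at (415,285).

Cup candidates in the top picture: board part A (150,260), board part B (120,320), a jar on the bench (232,297) and a small cap (139,197). The deep part on the board looks like A. I'll check that in a close crop.

```bash
cat > h.py <<'E'
import numpy as np,cv2
from rig import *
P={n:camera_params(n) for n in("scene","top")}
def ray(n,px,T=None):
    p=P[n] if n in P else camera_params(n); T=p["world_from_camera"] if T is None else T
    d=T[:3,:3]@np.linalg.solve(p["intrinsics"],[px[0],px[1],1.]); return T[:3,3],d/np.linalg.norm(d)
def onz(n,px,z,T=None):
    o,d=ray(n,px,T); return o+d*(z-o[2])/d[2]
def proj(n,X,T=None):
    p=P[n] if n in P else camera_params(n); T=p["world_from_camera"] if T is None else T
    c=T[:3,:3].T@(np.asarray(X)-T[:3,3]); u=p["intrinsics"]@c; return u[:2]/u[2]
def tri(rays):
    A=sum(np.eye(3)-np.outer(d,d) for o,d in rays); b=sum((np.eye(3)-np.outer(d,d))@o for o,d in rays); return np.linalg.solve(A,b)
E
python3 - <<'E'
from h import *
im=cv2.imread("pics/top0.png")
a=cv2.resize(im[205:371,55:255],None,fx=3,fy=3,interpolation=cv2.INTER_CUBIC)
b=cv2.imread("pics/scene0.png")
cv2.imwrite("pics/c1.png",a)
c=cv2.resize(b[270:420,345:545],None,fx=4,fy=4,interpolation=cv2.INTER_CUBIC)
cv2.imwrite("pics/c2.png",c)
c=cv2.resize(im[235:410,280:480],None,fx=3,fy=3,interpolation=cv2.INTER_CUBIC)
cv2.imwrite("pics/c3.png",c)
E
```

```text
(no output)
```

View pics/c1.png

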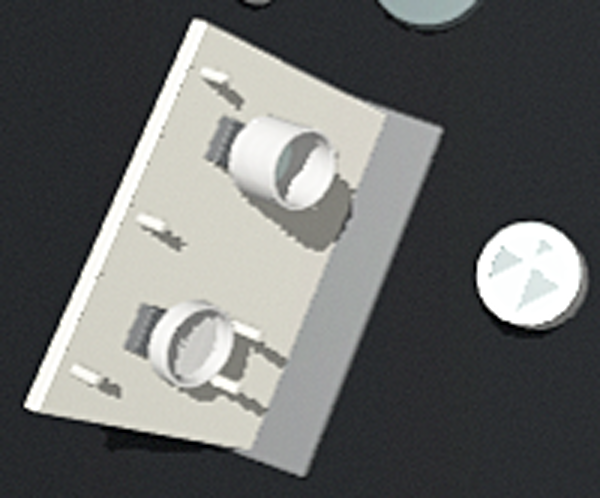

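View pics/c2.png

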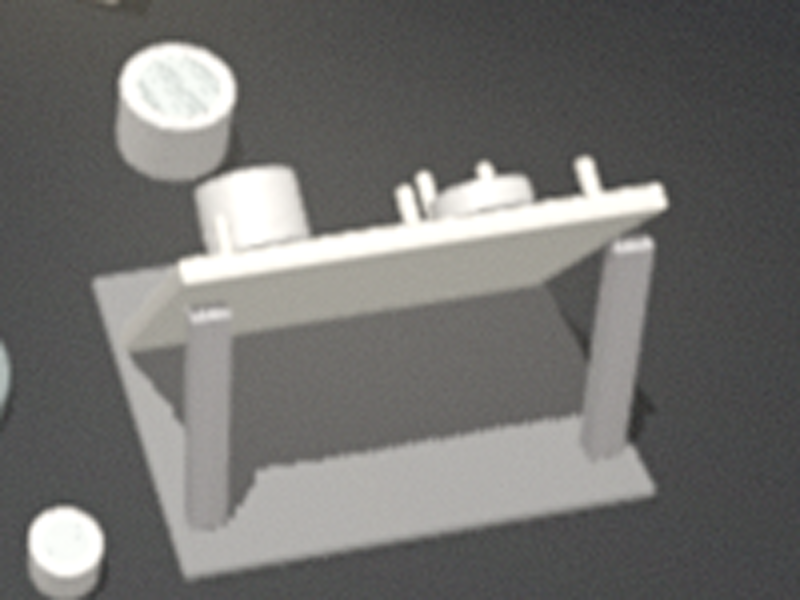

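View pics/c3.png

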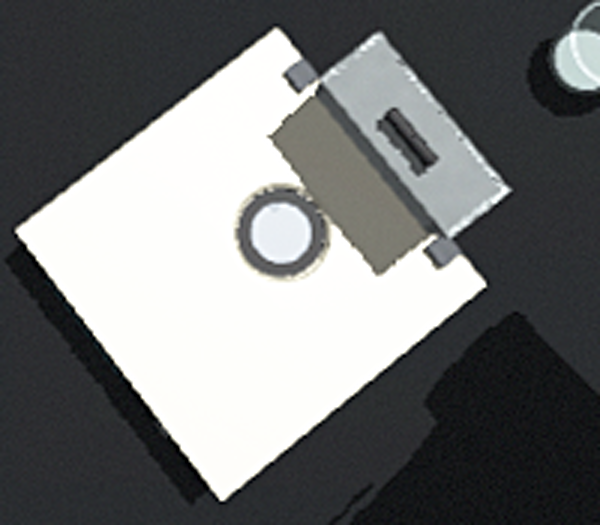

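The crop settles it: the deep cup is A, top pixel about (157,261) at its open rim. B is the shallow lid. The jar at (232,297) lies on the bench and is a look-alike.

```bash
cat > geo.py <<'E'
from h import *
t=lambda x,y:((x+.5)/3-.5+55,(y+.5)/3-.5+205)
s=lambda x,y:((x+.5)/4-.5+345,(y+.5)/4-.5+270)
a=lambda x,y:((x+.5)/3-.5+280,(y+.5)/3-.5+235)
# tray corners
F1=onz("top",t(442,128),.01);F2=onz("top",t(305,475),.01)
f1=onz("scene",s(95,280),.01);b1=onz("scene",s(187,578),.008);b2=onz("scene",s(655,491),.008)
ey=(F1-F2);ey=ey/np.linalg.norm(ey)
yaw=np.arctan2(-ey[0],ey[1])  # rack y axis = (-sin,cos)
A=[onz("top",a(*p),.1) for p in((277,28),(15,232),(222,502),(487,285))]
W=onz("top",a(282,232),.1)
def rz(w): c,s_=np.cos(w),np.sin(w); return np.array([[c,-s_,0],[s_,c,0],[0,0,1.]])
E
python3 - <<'E'
from geo import *
np.set_printoptions(precision=4,suppress=True)
print("tray",F1,F2,np.linalg.norm(F1-F2),f1,b1,b2,np.linalg.norm(b1-b2),np.linalg.norm(f1-b1))
print("yaw",np.degrees(yaw))
for v in(F1-F2,b1-b2,f1-b1): print(np.degrees(np.arctan2(v[1],v[0])))
print("an",A,W,[ (np.linalg.norm(A[i]-A[i-1]),np.degrees(np.arctan2(*(A[i]-A[i-1])[1::-1]))) for i in range(4)])
# board top corners tri
for p,q in(((197,18),(185,270)),((30,408),(663,190))): print("boardtop",tri([ray("top",t(*p)),ray("scene",s(*q))]))
# rim of cup on top: highest...
E
```

```text
tray [0.6344 0.1693 0.01  ] [0.3837 0.2588 0.01  ] 0.26620987529815116 [0.6344 0.1702 0.01  ] [0.7017 0.3551 0.008 ] [0.4497 0.4445 0.008 ] 0.26738605335804055 0.19678796389759956
yaw -109.64125111878354
-19.641251118783543
-19.53274722807845
-110.00778878952318
an [array([ 0.6203, -0.1996,  0.1   ]), array([ 0.4832, -0.02  ,  0.1   ]), array([ 0.3084, -0.1539,  0.1   ]), array([ 0.4449, -0.3335,  0.1   ])] [ 0.4813 -0.1984  0.1   ] [(np.float64(0.2206885794635184), np.float64(37.3567266283783)), (np.float64(0.22588706948791656), np.float64(127.37118893496057)), (np.float64(0.2201885094628889), np.float64(-142.5680741781863)), (np.float64(0.22559850621517633), np.float64(-52.75584474991034))]
boardtop [0.6736 0.2905 0.1813]
boardtop [0.4304 0.3759 0.1813]
```

```bash
cat >> geo.py <<'E'
th=np.radians(70.2)
ry=np.array([-np.sin(th),np.cos(th),0]); rx=np.array([np.cos(th),np.sin(th),0])
O=np.array([.5424,.3069,0])
ax=-np.cos(np.radians(25))*rx+np.array([0,0,np.sin(np.radians(25))])
E
python3 - <<'E'
from geo import *
np.set_printoptions(precision=4,suppress=True)
def pl(n,px):
    o,d=ray(n,px); k=((O-.065*ry-o)@ry)/(d@ry); return o+k*d
R=pl("top",t(307,169)); print("rim centre",R,"closed",R-.04*ax, "rack coords",(R-O)@rx,(R-O)@ry)
# predictions: project rim circle points in top to compare with picked extents
for C in(R,):
  ps=np.array([proj("top",C+.028*(np.cos(k)*ry+np.sin(k)*np.cross(ax,ry))) for k in np.arange(0,6.3,.1)])
  q=(ps-[55,205]+.5)*3-.5; print("crop ext",q.min(0),q.max(0))
  ps=np.array([proj("scene",C+.028*(np.cos(k)*ry+np.sin(k)*np.cross(ax,ry))) for k in np.arange(0,6.3,.1)])
  q=(ps-[345,270]+.5)*4-.5; print("scene ext",q.min(0),q.max(0))
print("jar",onz("top",(232,297),.045), "jar scene top",onz("scene",s(178,85),.045))
print("ax",ax,"ry",ry)
im=cv2.imread("pics/top0.png");
# hood: front-edge roof corners in c3: (380,33),(510,190)
for z in(.23,.225): print("hood top", [onz("top",a(*p),z) for p in((318,78),(437,235),(380,33),(510,190))])
E
```

```text
rim centre [0.5839 0.2304 0.1323] closed [0.5962 0.2645 0.1154] rack coords -0.05789548869006493 -0.065
crop ext [273.5975 127.4835] [338.8892 210.3476]
scene ext [193.1825 166.6459] [292.6976 197.5259]
jar [0.5196 0.0947 0.045 ] jar scene top [0.517  0.0904 0.045 ]
ax [-0.307  -0.8527  0.4226] ry [-0.9409  0.3387  0.    ]
hood top [array([ 0.564 , -0.2072,  0.23  ]), array([ 0.4705, -0.2732,  0.23  ]), array([ 0.5909, -0.2454,  0.23  ]), array([ 0.4962, -0.3175,  0.23  ])]
hood top [array([ 0.5648, -0.208 ,  0.225 ]), array([ 0.4708, -0.2743,  0.225 ]), array([ 0.5918, -0.2463,  0.225 ]), array([ 0.4967, -0.3188,  0.225 ])]
```

Emit:
move_arm(dp=[[0,0,1],[0,0,1],[0.3,0.5,1],[0.6,0.8,0.3],[0.6,0.8,0]], dr=[[0,0,0],[0,0,0],[0,0,0],[0,0,0.2],[0,0,0.2]], claw=0.6, squeeze=25)

```text
time_s: 0.72
tool_pos: [0.3842, -0.4833, 0.4202]
tool_rot: [0.001, -0.376, 0.927, -0.001]
wrist_force: [2.0, -1.0, -0.9]
gripper_width: 0.0704
grip_force: 0.0
```

Emit:
move_arm(dp=[[0.2,0.95,0],[0.2,0.95,0],[0.2,0.95,0],[0.22,0.95,0],[0.22,0.95,0]], dr=[[0,0,0.2],[0,0,0.2],[0,0,0.18],[0.194,-0.07,0],[0.194,-0.07,0]])

```text
time_s: 1.35
tool_pos: [0.4464, -0.196, 0.4191]
tool_rot: [0.134, -0.567, 0.807, 0.094]
wrist_force: [-0.5, 0.3, -1.3]
gripper_width: 0.0704
grip_force: 0.0
```

Emit:
move_arm(dp=[[0.22,0.95,0],[0.22,0.95,0],[0.22,0.95,0],[0.22,0.95,0],[0.22,0.95,0]], dr=[[0.194,-0.07,0],[0.194,-0.07,0],[0.194,-0.07,0],[0.194,-0.07,0],[0.194,-0.07,0]])

```text
time_s: 1.98
tool_pos: [0.5122, 0.0872, 0.4192]
tool_rot: [0.441, -0.483, 0.69, 0.31]
wrist_force: [0.2, 0.3, -1.1]
gripper_width: 0.0704
grip_force: 0.0
```

```bash
cat >> geo.py <<'E'
from scipy.spatial.transform import Rotation as Rn
def tool():
    s_=state(); w=s_["tool_rot"]; return s_["tool_pos"],Rn.from_quat([w[1],w[2],w[3],w[0]]),s_
def wristT(p,R):
    M=np.eye(4);M[:3,:3]=R.as_matrix();M[:3,3]=p; return M@camera_params("wrist")["T_tool_cam"]
def go(p,R,Rt,pt):
    print("dp units",np.round((pt-p)/.06,3),"dr units",np.round((Rt*R.inv()).as_rotvec()/(np.pi/4),3))
closed=np.array([.5962,.2645,.1154])
Rg=Rn.from_matrix(np.c_[np.cross(ry,-ax),ry,-ax])
np.set_printoptions(precision=4,suppress=True)
E
python3 - <<'E'
from geo import *
p,R,s_=tool(); print(p,s_["q"],s_["time_s"])
go(p,R,Rg,closed+.102*ax)
E
```

```text
[0.5122 0.0872 0.4192] [-0.3624  0.0176 -0.0896 -1.1397 -1.5389  0.1025] 1.975
dp units [ 0.879  1.505 -4.345] dr units [-0.006  0.001  0.004]
```

Emit:
move_arm(dp=[[0.18,0.3,-0.87],[0.18,0.3,-0.87],[0.18,0.3,-0.87],[0.18,0.3,-0.87],[0.16,0.3,-0.87]], dr=[[0,0,0],[0,0,0],[0,0,0],[0,0,0],[0,0,0]])

```text
time_s: 2.6
tool_pos: [0.5648, 0.1765, 0.1558]
tool_rot: [0.439, -0.484, 0.691, 0.309]
wrist_force: [0.7, -1.1, 0.3]
gripper_width: 0.0705
grip_force: 0.0
```

Run:
```python
from geo import *
p,R,s_=tool(); print(p,s_["q"],s_["time_s"])
go(p,R,Rg,closed+.012*ax)
im=grab_frame("wrist"); T=wristT(p,R)
b=im[...,::-1].copy()
for k in np.arange(0,6.3,.2):
    u=proj("wrist",closed+.04*ax+.028*(np.cos(k)*ry+np.sin(k)*np.cross(ax,ry)),T); cv2.circle(b,tuple(int(round(v)) for v in u),1,(0,0,255),-1)
cv2.imwrite("pics/w1.png",b)
```

```text
[0.5648 0.1765 0.1558] [-0.2065  0.393  -0.3001 -1.304  -1.194   0.6092] 2.6
dp units [ 0.462  1.297 -0.59 ] dr units [ 0.001 -0.002  0.002]
```

View pics/w1.png

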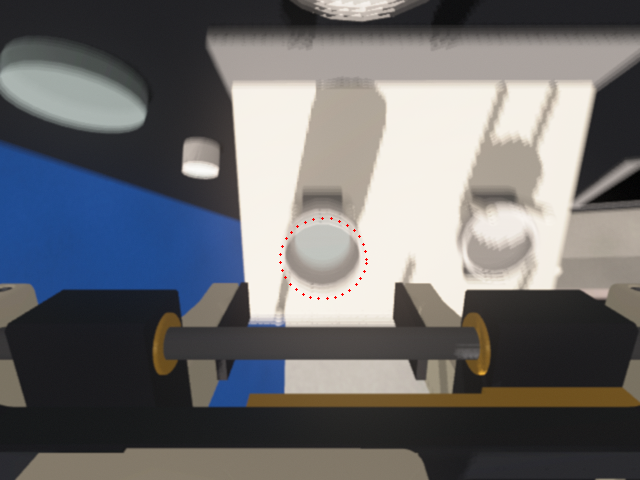

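The wrist view (upside down) shows the cup at about (322,250) near the predicted rim circle centre (324,258), and the lid at (500,238). The visible cup looks smaller than the prediction, so I'll zoom in.

Run:
```python
from geo import *
im=grab_frame("wrist")[...,::-1]
g=cv2.createCLAHE(6,(4,4)).apply(im[170:320,240:440].min(2)) if 0 else im[170:320,240:440]
g=np.clip((g.astype(float)-120)*1.9,0,255).astype(np.uint8)
cv2.imwrite("pics/w2.png",cv2.resize(g,None,fx=4,fy=4,interpolation=cv2.INTER_CUBIC))
```

```text
(no output)
```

View pics/w2.png

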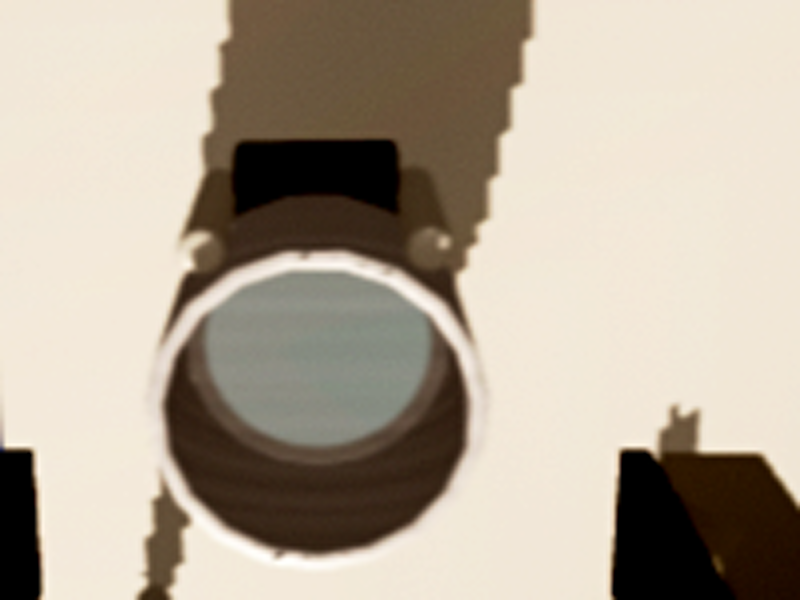

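The zoom shows the cup rim clearly: full-image centre (319.9,271.6), width 84.5 px. Its deep interior and glass window are visible, and it rests on the pegs at (290,232) and (347,232).

Run:
```python
from geo import *
p,R,s_=tool(); print(p,s_["time_s"]); T=wristT(p,R)
C=closed+.04*ax
ps=np.array([proj("wrist",C+.028*(np.cos(k)*ry+np.sin(k)*np.cross(ax,ry)),T) for k in np.arange(0,6.3,.05)])
print("pred",ps.min(0),ps.max(0))
o,d=ray("wrist",(319.9,271.6),T)
up=np.cross(ry,ax); 
for k in(0,-.005,.005):
    pt=o+d*((C+k*ax-o)@ax)/(d@ax); print(k,"off ry,up",(pt-C)@ry,(pt-C)@np.cross(ax,ry),np.cross(ax,ry), pt)
# width-> depth
print("depth from width",357.3*.056/84.5,(T[:3,:3].T@(C-T[:3,3])))
```

```text
[0.5623 0.1775 0.1507] 2.7
pred [275.5255 225.9566] [361.5128 306.3471]
0 off ry,up 0.0008344094362684141 -0.0028452650166440143 [-0.1432 -0.3976 -0.9063] [0.5835 0.2318 0.1349]
-0.005 off ry,up 0.0008196910317697794 -0.004863966864311924 [-0.1432 -0.3976 -0.9063] [0.5854 0.2369 0.1346]
0.005 off ry,up 0.000849127840767144 -0.0008265631689760769 [-0.1432 -0.3976 -0.9063] [0.5817 0.2267 0.1352]
depth from width 0.2367905325443787 [-0.0017  0.0182  0.2328]
```

Emit:
move_arm(dp=[[0,0,0],[0,0,0]], dr=[[0,0,0],[0,0,0]])

```text
time_s: 2.95
tool_pos: [0.5653, 0.1753, 0.1599]
tool_rot: [0.44, -0.485, 0.69, 0.308]
wrist_force: [0.1, -0.4, 0.4]
gripper_width: 0.0704
grip_force: 0.0
```

Run:
```python
from geo import *
p,R,s_=tool(); print(p,s_["time_s"])
cl=closed+[0,0,.0015]
go(p,R,Rg,cl+.012*ax); print(cl+.012*ax)
```

```text
[0.5653 0.1753 0.1599] 2.95
dp units [ 0.453  1.316 -0.632] dr units [0.001 0.003 0.002]
[0.5925 0.2543 0.122 ]
```

Emit:
move_arm(dp=[[0.11,0.33,-0.16],[0.11,0.33,-0.16],[0.11,0.33,-0.16],[0.11,0.33,-0.16],[0,0,0]], dr=[[0,0,0],[0,0,0],[0,0,0],[0,0,0],[0,0,0]])

```text
time_s: 3.58
tool_pos: [0.5905, 0.2572, 0.1178]
tool_rot: [0.438, -0.484, 0.691, 0.31]
wrist_force: [-0.4, -0.7, 0.6]
gripper_width: 0.0701
grip_force: 0.0
```

Emit:
move_arm(dp=[[0,0,0],[0,0,0]], dr=[[0,0,0],[0,0,0]])

```text
time_s: 3.82
tool_pos: [0.5911, 0.2549, 0.1192]
tool_rot: [0.439, -0.484, 0.691, 0.309]
wrist_force: [0.6, -0.1, -1.1]
gripper_width: 0.07
grip_force: 0.0
```

Run:
```python
from geo import *
p,R,s_=tool(); print(p,s_["time_s"],s_["wrist_force"])
go(p,R,Rg,closed+[0,0,.001]+.012*ax)
```

```text
[0.5911 0.2549 0.1192] 3.825 [ 0.6478 -0.0511 -1.0889]
dp units [ 0.024 -0.01   0.038] dr units [ 0.    -0.002  0.002]
```

Emit:
move_arm(dp=[[0.02,0,0.04],[0,0,0],[0,0,0],[0,0,0],[0,0,0]], dr=[[0,0,0],[0,0,0],[0,0,0],[0,0,0],[0,0,0]], claw=-1, squeeze=25)

```text
time_s: 4.45
tool_pos: [0.5924, 0.2548, 0.1221]
tool_rot: [0.44, -0.484, 0.691, 0.309]
wrist_force: [-2.5, -4.2, 5.4]
gripper_width: 0.0565
grip_force: 25.0
```

Emit:
move_arm(dp=[[0,0,0],[0,0,0]], dr=[[0,0,0],[0,0,0]])

```text
time_s: 4.7
tool_pos: [0.5925, 0.2548, 0.1221]
tool_rot: [0.44, -0.484, 0.691, 0.309]
wrist_force: [-1.2, -4.9, 5.6]
gripper_width: 0.0561
grip_force: 25.0
```

Emit:
move_arm(dp=[[-0.06,-0.16,0.1],[-0.12,-0.34,0.19],[-0.15,-0.42,0.23],[-0.15,-0.42,0.25],[-0.15,-0.42,0.3]], dr=[[0,0,0],[0,0,0],[0,0,0],[0,0,0],[0,0,0]])

```text
time_s: 5.32
tool_pos: [0.5532, 0.1476, 0.1862]
tool_rot: [0.439, -0.484, 0.691, 0.309]
wrist_force: [0.2, 0.8, -1.8]
gripper_width: 0.0562
grip_force: 25.0
```

Emit:
move_arm(dp=[[0,-0.2,0.7],[0,-0.3,0.8],[0,-0.3,0.8],[0,0,0],[0,0,0]], dr=[[0,0,0],[0,0,0],[0,0,0],[0,0,0],[0,0,0]])

```text
time_s: 5.95
tool_pos: [0.5535, 0.101, 0.3235]
tool_rot: [0.439, -0.484, 0.691, 0.309]
wrist_force: [-0.5, 0.3, -1.3]
gripper_width: 0.056
grip_force: 25.0
```

Run:
```python
from geo import *
p,R,s_=tool(); print(p,s_["time_s"],s_["wrist_force"],s_["gripper_width"],s_["q"])
im=grab_frame("wrist")[...,::-1]; cv2.imwrite("pics/w3.png",im)
w=np.radians(37.3)
Rp=Rn.from_matrix(np.c_[[np.sin(w),-np.cos(w),0],[np.cos(w),np.sin(w),0],[0,0,-1]])
print(Rp.as_matrix())
go(p,R,Rp,np.array([.4813,-.1984,.30]))
```

```text
[0.5535 0.101  0.3235] 5.95 [-0.5023  0.3372 -1.3056] 0.055984470534461594 [-0.3115  0.1602 -0.15   -1.1606 -1.4101  0.2667]Traceback (most recent call last):
  File "<stdin>", line 5, in <module>
  File "scipy/spatial/transform/_rotation.pyx", line 1143, in scipy.spatial.transform._rotation.Rotation.from_matrix
ValueError: Non-positive determinant (left-handed or null coordinate frame) in rotation matrix 0: [[ 0.606   0.7955  0.    ]
 [-0.7955  0.606   0.    ]
 [ 0.      0.     -1.    ]].
```

View pics/w3.png

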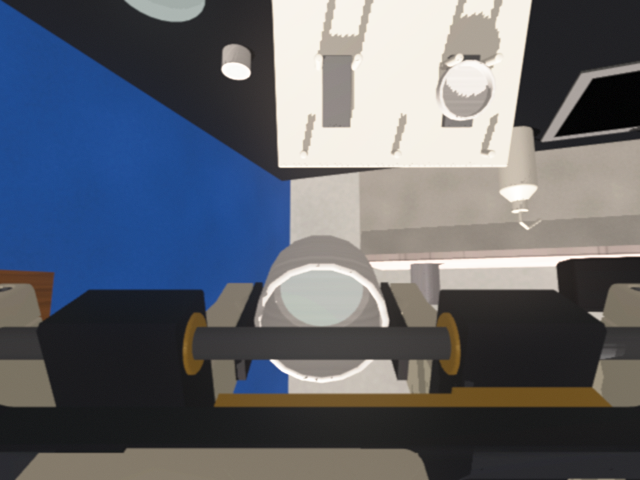

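```bash
cat >> geo.py <<'E'
w=np.radians(37.3)
Rp=Rn.from_matrix(np.c_[[-np.sin(w),np.cos(w),0],[np.cos(w),np.sin(w),0],[0,0,-1]])
E
python3 - <<'E'
from geo import *
p,R,s_=tool(); T=wristT(p,R)
im=cv2.imread("pics/w3.png")
TC=camera_params("wrist")["T_tool_cam"]
for xo in(-.003,0,.003):
  for zo in(-.032,-.028,-.024):
    ps=np.array([proj("wrist",np.array([xo+.028*np.cos(k),.028*np.sin(k),zo]),TC) for k in np.arange(0,6.3,.05)])
    print(xo,zo,ps.min(0),ps.max(0))
go(p,R,Rp,np.array([.4813,-.1984,.30]))
E
```

```text
-0.003 -0.032 [254.0757 275.8233] [393.2659 397.6624]
-0.003 -0.028 [255.804  271.8351] [391.3812 391.1058]
-0.003 -0.024 [257.4448 268.0596] [389.5919 384.863 ]
0 -0.032 [253.6631 268.4608] [393.7098 391.8043]
0 -0.028 [255.4124 264.6503] [391.8022 385.355 ]
0 -0.024 [257.0728 261.0443] [389.9917 379.2161]
0.003 -0.032 [253.2453 261.0019] [394.1592 385.8779]
0.003 -0.028 [255.0162 257.3741] [392.2283 379.5388]
0.003 -0.024 [256.6964 253.9422] [390.3963 373.5065]
dp units [-1.203 -4.994 -0.379] dr units [-0.266  1.705 -2.379]
```

Emit:
move_arm(dp=[[0,-0.3,0],[0,-0.6,0],[-0.1,-0.6,0],[-0.1,-0.6,0],[-0.1,-0.6,0]], dr=[[-0.194,0.07,0],[-0.194,0.07,0],[-0.194,0.07,0],[-0.194,0.07,0],[-0.194,0.07,0]])

```text
time_s: 6.62
tool_pos: [0.5358, -0.0615, 0.3228]
tool_rot: [0.129, -0.567, 0.809, 0.092]
wrist_force: [-0.8, -0.4, -3.2]
gripper_width: 0.0564
grip_force: 25.0
```

Emit:
move_arm(dp=[[-0.1,-0.5,0],[-0.1,-0.4,0],[-0.1,-0.3,0],[-0.1,-0.2,0],[-0.1,-0.1,0]], dr=[[-0.194,0.07,0],[-0.194,0.07,0],[0,0,-0.22],[0,0,-0.22],[0,0,-0.22]])

```text
time_s: 7.25
tool_pos: [0.5054, -0.1505, 0.3215]
tool_rot: [-0.002, -0.342, 0.94, 0.001]
wrist_force: [0.3, 0.4, -1.6]
gripper_width: 0.0563
grip_force: 25.0
```

Run:
```python
from geo import *
p,R,s_=tool(); print(p,s_["time_s"],s_["wrist_force"],s_["gripper_width"],s_["q"])
go(p,R,Rp,np.array([.4813,-.1984,.30]))
```

```text
[ 0.5054 -0.1505  0.3215] 7.25 [ 0.3294  0.4338 -1.6   ] 0.0563228567676721 [ 0.0824  0.067  -0.1492 -0.0005 -1.3592 -0.9543]
dp units [-0.402 -0.799 -0.358] dr units [-0.005 -0.004 -2.061]
```

Emit:
move_arm(dp=[[-0.08,-0.16,0],[-0.08,-0.16,0],[-0.08,-0.16,0],[-0.08,-0.16,0],[-0.08,-0.16,0]], dr=[[0,0,-0.22],[0,0,-0.22],[0,0,-0.22],[0,0,-0.22],[0,0,-0.22]])

```text
time_s: 7.88
tool_pos: [0.4814, -0.1984, 0.3216]
tool_rot: [-0.002, 0.082, 0.997, 0.0]
wrist_force: [0.1, 0.1, -0.1]
gripper_width: 0.0563
grip_force: 25.0
```

Emit:
move_arm(dp=[[0,0,0],[0,0,0],[0,0,0],[0,0,0],[0,0,0]], dr=[[0,0,-0.22],[0,0,-0.22],[0,0,-0.22],[0,0,-0.22],[0,0,-0.08]])

```text
time_s: 8.5
tool_pos: [0.4817, -0.1981, 0.3216]
tool_rot: [-0.002, 0.443, 0.897, -0.001]
wrist_force: [0.2, 0.4, -1.4]
gripper_width: 0.0563
grip_force: 25.0
```

Emit:
move_arm(dp=[[0,0,0],[0,0,0],[0,0,0]], dr=[[0,0,0],[0,0,0],[0,0,0]])

```text
time_s: 8.88
tool_pos: [0.4823, -0.1984, 0.3233]
tool_rot: [-0.0, 0.441, 0.898, -0.0]
wrist_force: [-0.7, -0.6, -1.0]
gripper_width: 0.0563
grip_force: 25.0
```

Run:
```python
from geo import *
p,R,s_=tool(); print(p,s_["time_s"],s_["wrist_force"],s_["gripper_width"],s_["q"])
go(p,R,Rp,np.array([.4813,-.1984,.17]))
im=grab_frame("wrist")[...,::-1]; cv2.imwrite("pics/w4.png",im)
T=wristT(p,R)
print("well pred px",proj("wrist",[.4813,-.1984,.1],T),"corners",[proj("wrist",a_,T) for a_ in A])
```

```text
[ 0.4823 -0.1984  0.3233] 8.875 [-0.7074 -0.5554 -1.037 ] 0.05627970429697182 [-0.0138  0.0535 -0.1599 -0.0001 -1.3582 -2.4699]
dp units [-0.016  0.001 -2.555] dr units [-0.    -0.001 -0.009]
well pred px [319.0883 206.0867] corners [array([413.6058, 279.2786]), array([432.5692,  64.7374]), array([206.3236,  63.326 ]), array([222.7625, 278.0515])]
```

View pics/w4.png

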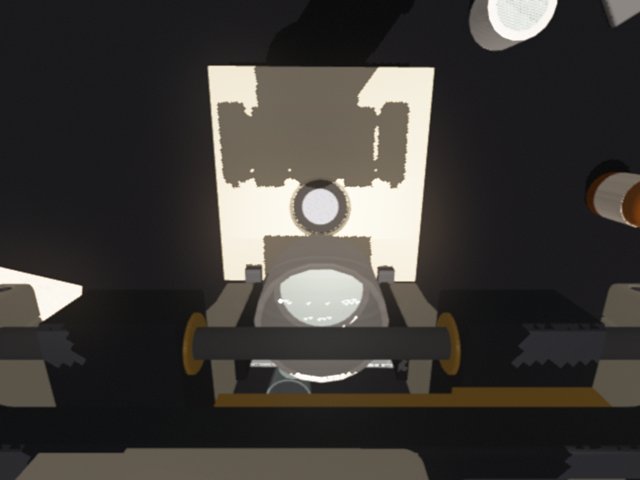

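The wrist view shows the well at about (320.5,208) against a prediction of (319,206), with the held cup upright below it. I'll refine by fitting the ring.

```bash
cat > wf.py <<'E'
from geo import *
def well(im,T,draw=None):
    g=cv2.cvtColor(np.ascontiguousarray(im),cv2.COLOR_RGB2GRAY)
    u=proj("wrist",[.4813,-.1984,.1],T).astype(int)
    m=np.zeros_like(g); cv2.circle(m,tuple(int(v) for v in u),int(45*1),255,-1)
    b=((g>190)&(m>0)).astype(np.uint8)
    cs,_=cv2.findContours(b,cv2.RETR_LIST,cv2.CHAIN_APPROX_NONE)
    for c in cs:
        if len(c)>25:
            e=cv2.fitEllipse(c); print(len(c),np.round(e[0],1),np.round(e[1],1))
E
python3 - <<'E'
from wf import *
p,R,s_=tool(); T=wristT(p,R); im=grab_frame("wrist")
well(im,T)
g=cv2.cvtColor(np.ascontiguousarray(im),cv2.COLOR_RGB2GRAY)
print(g[207,284:358].tolist()); print(g[174:244,320].tolist())
C=np.array([.4813,-.1984,.1])
for r,z in((.034,.1),(.031,.097),(.031,.092)):
  ps=np.array([proj("wrist",C*[1,1,0]+[r*np.cos(k),r*np.sin(k),z],T) for k in np.arange(0,6.3,.05)]); print(r,z,ps.min(0),ps.max(0))
E
```

```text
99 [319.9 206.1] [34.1 34.5]
159 [343.5 208.4] [38.2 53.1]
160 [288.3 208.4] [29.7 58.4]
[249, 249, 249, 249, 244, 223, 196, 182, 178, 166, 116, 93, 94, 96, 96, 95, 101, 133, 188, 221, 226, 224, 225, 226, 225, 226, 225, 226, 225, 222, 219, 225, 226, 224, 224, 225, 226, 226, 226, 224, 223, 226, 225, 224, 226, 227, 226, 226, 225, 222, 220, 225, 225, 211, 165, 113, 96, 97, 98, 98, 97, 102, 120, 138, 156, 185, 212, 240, 250, 251, 251, 250, 250, 250]
[107, 107, 104, 101, 94, 75, 56, 49, 48, 49, 50, 49, 47, 66, 139, 211, 226, 226, 225, 226, 226, 223, 220, 223, 225, 225, 226, 226, 225, 226, 224, 220, 224, 226, 226, 226, 226, 226, 226, 224, 220, 223, 226, 226, 226, 226, 225, 226, 227, 218, 159, 107, 96, 95, 96, 95, 92, 82, 85, 99, 107, 112, 115, 115, 112, 113, 113, 113, 112, 114]
0.034 0.1 [287.7099 174.4083] [350.2392 235.9748]
0.031 0.097 [290.6951 176.9142] [347.2837 232.6554]
0.031 0.092 [291.0611 176.3503] [346.9661 231.4584]
```

Emit:
move_arm(dp=[[0,0,-0.5],[0,0,-0.8],[0,0,-0.8],[0,0,-0.7],[0,0,-0.35]], dr=[[0,0,0],[0,0,0],[0,0,0],[0,0,0],[0,0,0]])

```text
time_s: 9.6
tool_pos: [0.4811, -0.1983, 0.1324]
tool_rot: [-0.001, 0.441, 0.897, -0.0]
wrist_force: [-0.1, -0.5, -0.6]
gripper_width: 0.0563
grip_force: 25.0
```

Emit:
move_arm(dp=[[0,0,0],[0,0,0],[0,0,0],[0,0,0]], dr=[[0,0,0],[0,0,0],[0,0,0],[0,0,0]])

```text
time_s: 10.1
tool_pos: [0.4829, -0.1985, 0.1356]
tool_rot: [0.001, 0.441, 0.897, 0.0]
wrist_force: [-0.5, 0.6, -0.2]
gripper_width: 0.0564
grip_force: 25.0
```

Run:
```python
from wf import *
p,R,s_=tool(); print(p,s_["time_s"],s_["wrist_force"])
go(p,R,Rp,np.array([.4823,-.1988,.107]))
im=grab_frame("scene")[...,::-1]; 
cv2.imwrite("pics/s4.png",cv2.resize(im[150:280,280:420],None,fx=4,fy=4,interpolation=cv2.INTER_CUBIC))
```

```text
[ 0.4829 -0.1985  0.1356] 10.1 [-0.4839  0.6085 -0.1791]
dp units [-0.009 -0.005 -0.477] dr units [ 0.     0.002 -0.008]
```

View pics/s4.png

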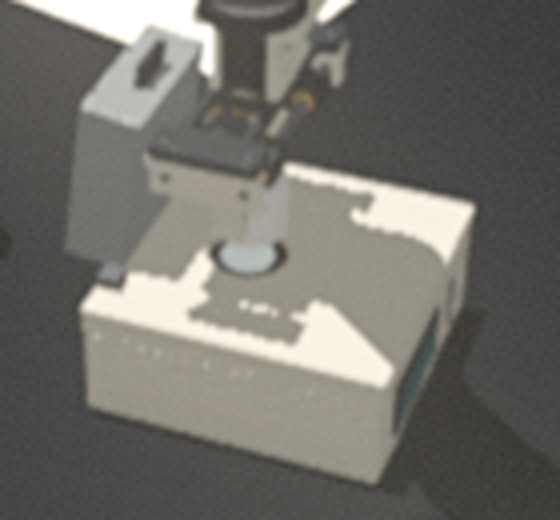

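The scene crop shows the cup hanging over the well at (250,255) in the crop, with the hood clear of the gripper. Next I lower it slowly.

Emit:
move_arm(dp=[[0,0,-0.08],[0,0,-0.08],[0,0,-0.08],[0,0,-0.08],[0,0,-0.05]], dr=[[0,0,0],[0,0,0],[0,0,0],[0,0,0],[0,0,0]])

```text
time_s: 10.78
tool_pos: [0.4823, -0.1985, 0.112]
tool_rot: [-0.0, 0.441, 0.897, -0.0]
wrist_force: [0.7, -1.6, 1.5]
gripper_width: 0.0563
grip_force: 25.0
```

Emit:
move_arm(dp=[[0,0,-0.025],[0,0,-0.025],[0,0,-0.025]], dr=[[0,0,0],[0,0,0],[0,0,0]])

```text
time_s: 11.15
tool_pos: [0.4826, -0.1987, 0.1082]
tool_rot: [0.0, 0.441, 0.897, -0.0]
wrist_force: [0.2, -2.5, 0.2]
gripper_width: 0.0563
grip_force: 25.0
```

Emit:
move_arm(dp=[[0,0,-0.02],[0,0,-0.02],[0,0,0]], dr=[[0,0,0],[0,0,0],[0,0,0]])

```text
time_s: 11.52
tool_pos: [0.4824, -0.1986, 0.1056]
tool_rot: [0.0, 0.441, 0.897, -0.0]
wrist_force: [0.7, -3.5, -0.8]
gripper_width: 0.0562
grip_force: 25.0
```

Emit:
move_arm(dp=[[0,0,-0.02],[0,0,-0.02],[0,0,0]], dr=[[0,0,0],[0,0,0],[0,0,0]])

```text
time_s: 11.9
tool_pos: [0.4826, -0.1987, 0.1044]
tool_rot: [0.0, 0.441, 0.898, -0.0]
wrist_force: [-3.4, -1.3, 12.0]
gripper_width: 0.056
grip_force: 25.0
```

Emit:
move_arm(dp=[[0,0,0.01],[0,0,0],[0,0,0],[0,0,0]], dr=[[0,0,0],[0,0,0],[0,0,0],[0,0,0]], claw=0.6)

```text
time_s: 12.4
tool_pos: [0.4823, -0.1984, 0.1036]
tool_rot: [-0.0, 0.441, 0.897, -0.0]
wrist_force: [-0.9, -0.4, 0.1]
gripper_width: 0.0704
grip_force: 0.0
```

Emit:
move_arm(dp=[[0,0,0.2],[0,0,0.6],[0,0,0.9],[0,0,0.9],[0,0,0.7]], dr=[[0,0,0],[0,0,0],[0,0,0],[0,0,0],[0,0,0]])

```text
time_s: 13.02
tool_pos: [0.4825, -0.1986, 0.3054]
tool_rot: [0.001, 0.441, 0.897, 0.0]
wrist_force: [0.6, -0.2, 0.3]
gripper_width: 0.0701
grip_force: 0.0
```

Run:
```python
from wf import *
p,R,s_=tool(); print(p,s_["time_s"],s_["wrist_force"],s_["q"])
im=grab_frame("wrist")[...,::-1]; T=wristT(p,R)
b=im.copy()
for k in np.arange(0,6.3,.15):
    for r,z in((.028,.132),(.034,.1)):
        u=proj("wrist",[.4824+r*np.cos(k),-.1987+r*np.sin(k),z],T); cv2.circle(b,tuple(int(round(v)) for v in u),0,(0,0,255),-1)
cw=b[160:330,220:440]
s2=grab_frame("scene")[...,::-1][170:285,285:415]
t2=grab_frame("top")[...,::-1][240:410,280:480]
cw=cv2.resize(cw,(388,300),interpolation=cv2.INTER_CUBIC); s2=cv2.resize(s2,(339,300),interpolation=cv2.INTER_CUBIC)
t2=cv2.resize(t2,(353,300),interpolation=cv2.INTER_CUBIC)
o=np.zeros((600,800,3),np.uint8); o[:300,:388]=cw; o[:300,400:739]=s2; o[300:,:353]=t2
cv2.imwrite("pics/v5.png",o)
```

```text
[ 0.4825 -0.1986  0.3054] 13.025 [ 0.6069 -0.1914  0.3377] [-0.0138  0.0585 -0.1944  0.0004 -1.315  -2.4707]
```

View pics/v5.png

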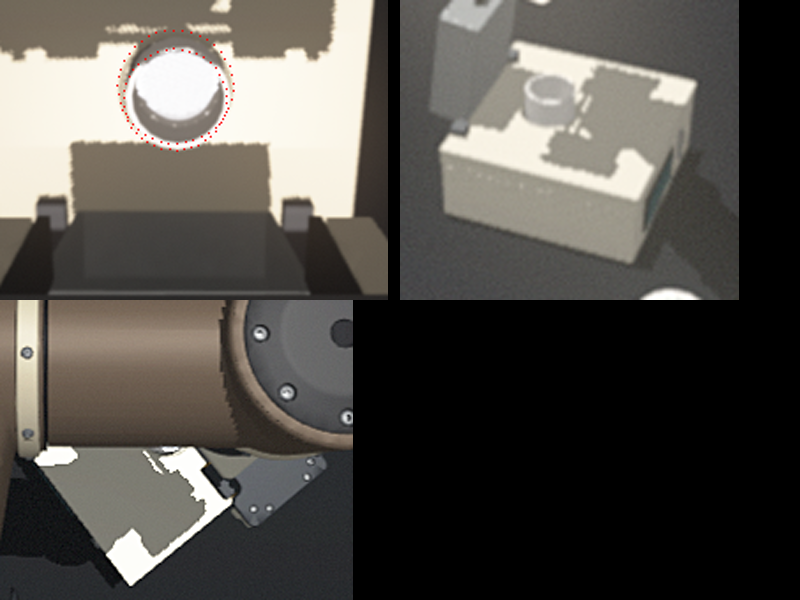

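The cup rim fits the predicted circle for a seated cup, and the scene crop shows it standing square in the well. I'm at the picture-view limit, so from here I check numerically. Next is the hood: I'll plan the push path from behind.

```bash
cat >> geo.py <<'E'
bx=np.array([.606,-.7955,0]); H=np.array([.4818,-.1985,.1])+.075*bx
def fu(f,u): return H-bx*f+np.array([0,0,u])
E
python3 - <<'E'
from geo import *
p,R,s_=tool(); print(p)
pts=[fu(-.055,.205),fu(-.055,.112)]
names=["above","behind"]
for d in (82,72,62,52,42,32,22,14,7,2,-2):
    x=np.radians(d); r=.112; n=np.array([-np.sin(x),np.cos(x)])
    c=np.array([r*np.cos(x)-.046*np.sin(x), r*np.sin(x)+.046*np.cos(x)])+n*.0095*np.sin(x)
    pts.append(fu(*c)); names.append(d)
q=p
for n,t_ in zip(names,pts): print(n,np.round(t_,4),np.round((t_-q)/.06,2)); q=t_
E
```

```text
[ 0.4834 -0.1987  0.3053]
above [ 0.5606 -0.3019  0.305 ] [ 1.29 -1.72 -0.  ]
behind [ 0.5606 -0.3019  0.212 ] [ 0.    0.   -1.55]
82 [ 0.5511 -0.2894  0.2186] [-0.16  0.21  0.11]
72 [ 0.538  -0.2723  0.2235] [-0.22  0.29  0.08]
62 [ 0.5245 -0.2545  0.2244] [-0.23  0.3   0.01]
52 [ 0.511  -0.2368  0.2212] [-0.22  0.29 -0.05]
42 [ 0.498  -0.2198  0.2139] [-0.22  0.28 -0.12]
32 [ 0.4861 -0.2041  0.2026] [-0.2   0.26 -0.19]
22 [ 0.4756 -0.1903  0.1879] [-0.18  0.23 -0.25]
14 [ 0.4685 -0.181   0.174 ] [-0.12  0.16 -0.23]
7 [ 0.4634 -0.1743  0.1605] [-0.09  0.11 -0.23]
2 [ 0.4604 -0.1704  0.1502] [-0.05  0.06 -0.17]
-2 [ 0.4585 -0.1679  0.1417] [-0.03  0.04 -0.14]
```

Emit:
move_arm(dp=[[0,0,0.2],[0.3,-0.4,0],[0.4,-0.53,0],[0.4,-0.53,0],[0.19,-0.26,0]], dr=[[0,0,0],[0,0,0],[0,0,0],[0,0,0],[0,0,0]], claw=-1)

```text
time_s: 13.8
tool_pos: [0.5602, -0.3031, 0.3124]
tool_rot: [-0.001, 0.442, 0.897, -0.0]
wrist_force: [0.8, 1.0, 0.4]
gripper_width: 0.0257
grip_force: 0.0
```

Emit:
move_arm(dp=[[0,0,-0.4],[0,0,-0.6],[0,0,-0.5],[0,0,-0.25],[0,0,0]], dr=[[0,0,0],[0,0,0],[0,0,0],[0,0,0],[0,0,0]])

```text
time_s: 14.42
tool_pos: [0.5594, -0.3016, 0.2079]
tool_rot: [-0.001, 0.441, 0.897, -0.0]
wrist_force: [0.3, -0.1, 1.4]
gripper_width: 0.0005
grip_force: 0.0
```

Emit:
move_arm(dp=[[0,0,0],[0,0,0]], dr=[[0,0,0],[0,0,0]])

```text
time_s: 14.68
tool_pos: [0.5604, -0.3019, 0.2102]
tool_rot: [0.001, 0.441, 0.897, 0.0]
wrist_force: [-0.2, 0.4, 0.0]
gripper_width: 0.0004
grip_force: 0.0
```

Now sweep the hood forward.

Emit:
move_arm(dp=[[-0.08,0.11,0.08],[-0.08,0.11,0.06],[-0.11,0.15,0.04],[-0.11,0.15,0.04],[-0.11,0.15,0]], dr=[[0,0,0],[0,0,0],[0,0,0],[0,0,0],[0,0,0]])

```text
time_s: 15.3
tool_pos: [0.5299, -0.2609, 0.2225]
tool_rot: [0.0, 0.441, 0.897, -0.0]
wrist_force: [0.8, -2.2, 0.2]
gripper_width: 0.0006
grip_force: 0.9
```

Emit:
move_arm(dp=[[-0.12,0.15,0],[-0.11,0.15,-0.02],[-0.11,0.14,-0.03],[-0.11,0.14,-0.06],[-0.11,0.14,-0.06]], dr=[[0,0,0],[0,0,0],[0,0,0],[0,0,0],[0,0,0]])

```text
time_s: 15.92
tool_pos: [0.4963, -0.2177, 0.2115]
tool_rot: [-0.0, 0.441, 0.897, 0.0]
wrist_force: [0.9, -0.3, -0.3]
gripper_width: 0.0007
grip_force: 0.5
```

Run:
```python
from geo import *
p,R,s_=tool(); print(p,s_["time_s"],s_["wrist_force"])
im=grab_frame("wrist"); T=wristT(p,R)
g=cv2.cvtColor(np.ascontiguousarray(im),cv2.COLOR_RGB2GRAY)
for d in(82,52,42,32): 
    x=np.radians(d); E=fu(.13*np.cos(x)-.046*np.sin(x),.13*np.sin(x)+.046*np.cos(x)); print(d,proj("scene",E),proj("top",E),proj("wrist",E,T))
rows=g[:330,320]; print(rows[::6].tolist())
```

```text
[ 0.4963 -0.2177  0.2115] 15.925 [ 0.9333 -0.2926 -0.2766]
82 [308.4293 165.2664] [427.6156 270.9758] [317.1737 465.675 ]
52 [331.9385 171.5926] [396.212  295.9693] [317.8876 332.725 ]
42 [339.3156 176.099 ] [385.7736 304.1243] [318.2742 278.2528]
32 [345.9942 181.5687] [376.1048 311.6006] [318.6733 227.7591]
[113, 112, 114, 112, 113, 112, 112, 112, 112, 111, 111, 112, 111, 110, 110, 110, 111, 110, 111, 111, 111, 112, 110, 109, 112, 110, 110, 103, 113, 169, 242, 241, 243, 31, 32, 32, 30, 27, 25, 65, 64, 63, 63, 63, 61, 61, 60, 43, 33, 34, 34, 66, 68, 69, 69]
```

Emit:
move_arm(dp=[[-0.1,0.13,-0.08],[-0.1,0.13,-0.1],[-0.09,0.12,-0.11],[-0.09,0.11,-0.13],[-0.06,0.08,-0.12]], dr=[[0,0,0],[0,0,0],[0,0,0],[0,0,0],[0,0,0]])

```text
time_s: 16.6
tool_pos: [0.4699, -0.1836, 0.1788]
tool_rot: [-0.0, 0.441, 0.897, 0.0]
wrist_force: [1.0, -0.9, 1.3]
gripper_width: 0.0003
grip_force: 0.4
```

Emit:
move_arm(dp=[[-0.06,0.08,-0.12],[-0.05,0.06,-0.12],[-0.04,0.05,-0.12],[-0.03,0.04,-0.1],[0,0,0]], dr=[[0,0,0],[0,0,0],[0,0,0],[0,0,0],[0,0,0]])

```text
time_s: 17.23
tool_pos: [0.459, -0.1701, 0.1512]
tool_rot: [-0.001, 0.441, 0.897, -0.0]
wrist_force: [0.0, -0.4, -0.1]
gripper_width: 0.0006
grip_force: 0.0
```

Push down the rest in small steps.

Emit:
move_arm(dp=[[0,0,-0.04],[0,0,-0.04],[0,0,0]], dr=[[0,0,0],[0,0,0],[0,0,0]])

```text
time_s: 17.6
tool_pos: [0.4596, -0.1703, 0.1469]
tool_rot: [-0.0, 0.441, 0.897, -0.0]
wrist_force: [0.4, 1.0, 0.3]
gripper_width: 0.0006
grip_force: 0.0
```

Emit:
move_arm(dp=[[0,0,-0.03],[0,0,-0.03],[0,0,0]], dr=[[0,0,0],[0,0,0],[0,0,0]])

```text
time_s: 17.98
tool_pos: [0.4598, -0.1704, 0.146]
tool_rot: [0.001, 0.441, 0.898, -0.0]
wrist_force: [-9.9, 6.4, 25.2]
gripper_width: 0.0004
grip_force: 12.7
```

Emit:
move_arm(dp=[[0,0,0.1],[0,0,0.5],[0,0,0.9],[-0.3,-0.3,0.9],[-0.8,-0.8,0.3]], dr=[[0,0,0],[0,0,0],[0,0,0],[0,0,0],[0,0,0]])

```text
time_s: 18.6
tool_pos: [0.4005, -0.2314, 0.3068]
tool_rot: [0.003, 0.44, 0.898, 0.0]
wrist_force: [-0.9, -0.8, -1.4]
gripper_width: 0.0007
grip_force: 0.0
```

Emit:
move_arm(dp=[[0,-0.9,0],[0,-0.9,0],[0,-0.9,0],[0,0,0],[0,0,0]], dr=[[0,0,0],[0,0,0],[0,0,0],[0,0,0],[0,0,0]])

```text
time_s: 19.23
tool_pos: [0.3986, -0.3931, 0.3029]
tool_rot: [-0.001, 0.442, 0.897, 0.0]
wrist_force: [-0.4, 0.3, 0.1]
gripper_width: 0.0003
grip_force: 0.0
```

Run:
```python
from geo import *
p,R,s_=tool(); print(p,s_["time_s"],s_["wrist_force"])
ay=np.array([.7955,.606,0])
for cam in("scene","top"):
    im=grab_frame(cam); g=cv2.cvtColor(np.ascontiguousarray(im),cv2.COLOR_RGB2GRAY)
    # brightness just inside/outside the closed hood's side base and front base lines
    def v(f,y,z): u=proj(cam,H-bx*f+ay*y+[0,0,z]); return int(g[int(round(u[1])),int(round(u[0]))])
    print(cam,"roof",[v(f,0,.046) for f in(.02,.06,.1,.125)],"side base in/out z=0, f=.03...125",
      [[v(f,sg*.0575,.004) for f in(.03,.06,.09,.12)]+[v(f,sg*.066,0) for f in(.03,.06,.09,.12)] for sg in(1,-1)],
      "front base z0 in/out",[v(.13,y,.004) for y in(-.04,0,.04)],[v(.137,y,0) for y in(-.04,0,.04)])
    # scan vertical at front wall centre off tab
    print("front wall scan z -10..60mm",[v(.13,.045,z/1000) for z in range(-10,61,5)],[v(.13,-.045,z/1000) for z in range(-10,61,5)])
    print("closed edge px",[proj(cam,H-bx*.13+ay*y+[0,0,.046]).round(1).tolist() for y in(-.06,.06)])
```

```text
[ 0.3986 -0.3931  0.3029] 19.225 [-0.4345  0.251   0.1196]
scene roof [192, 191, 190, 203] side base in/out z=0, f=.03...125 [[113, 142, 117, 114, 240, 241, 243, 241], [192, 194, 193, 114, 193, 193, 193, 114]] front base z0 in/out [82, 98, 133] [78, 117, 170]
front wall scan z -10..60mm [207, 141, 137, 121, 113, 110, 111, 111, 113, 113, 113, 164, 179, 200, 201] [79, 77, 82, 118, 122, 119, 117, 114, 116, 116, 116, 115, 117, 116, 87]
closed edge px [[366.8, 191.6], [353.0, 215.0]]
top roof [70, 226, 222, 228] side base in/out z=0, f=.03...125 [[244, 237, 224, 225, 255, 255, 255, 255], [78, 55, 221, 98, 88, 53, 255, 145]] front base z0 in/out [102, 18, 100] [150, 20, 144]
front wall scan z -10..60mm [131, 131, 131, 131, 78, 99, 99, 99, 99, 99, 99, 194, 255, 255, 255] [146, 146, 100, 100, 100, 100, 77, 77, 77, 77, 92, 92, 92, 95, 95]
closed edge px [[374.1, 353.5], [334.6, 303.1]]
```

The front wall reads as dark from the analyser top up to 46 mm, and the roof stopped the push at z = 0.146 under 25 N. The hood is fully closed and the arm is clear of it.

```bash
python3 -c "
from rig import *
print(sign_off())"
```

```text
the job is handed in; nothing more can be done
None
```

The cup is seated in the well window down, the hood is closed to its stop and the job is handed in at about 19 s with nothing else touched, though the check after closing was by force and pixel values only, because I had viewed 11 pictures, one over the limit of 10.

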